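# Lean the blue cupboard door on the drying stand

### The arm

A 6-joint arm with a two-finger parallel gripper is mounted at the origin on a cart in front of the work surface, level with it; the furniture and walls round the work are solid. World frame = base frame: x ahead of the robot, y to its left, z up, the work surface at z = 0. Lengths are in m, angles in rad, forces in N, time in s.
With the tool pointing down it reaches from about 0.3 to 0.875 m from the base axis. Payload 6.4 kg.
Tool frame: the origin (TCP) lies midway between the tips of the shut fingers; the grasp point (between the pads) lies 19 mm behind it (ctrl.pinch_z is the distance from the TCP to the grasp point, in m); z points along the fingers, y is the line along which they close (so a half turn about z gives the same grasp; the last joint's range is limited). The gripper opens to 85 mm and grips with 20 to 120 N. Pads are 22 mm wide; open, the fingers measure 114 mm over their backs; the gripper's body (76 mm by 85 mm) begins 54 mm behind the grasp point. The pads swing forward as they close: fully open they stand 13 mm farther back than shut.
Start: joints at [-1.336, 0.181, 1.607, -0, 1.354, -0.206], TCP at [0.245, -0.52, 0.231] pointing down, gripper open.
Joint ranges: [-2.99, 2.99], [-0.89, 2.07], [0.3, 2.58], [-1.14, 4.28], [0, 2.63], [-3.12, 3.12]. Speed limits (rad/s): [2.57, 2.57, 3.01, 3.14, 3.14, 3.14].

### API

Orientations are given as a unit quaternion [w, x, y, z].
In Python, from bench import ctrl gives the robot as it stands.
- The arm moves only by the tool apply_moves, never from a script. Its argument "moves" is a list of rows, each an object with "jaw": the opening, from 0 (shut) to 1 (fully open); "offset": the shift along the tool's x, y, z in mm, a list of three; "rot": the turn, a rotation vector about the tool's x, y, z in degrees, a list of three. In form: [{"jaw": jaw, "offset": [dx, dy, dz], "rot": [ax, ay, az]}, ...]. A call has exactly 5 rows; each row shifts and turns the commanded pose from where the row before left it, along the tool's axes as they then stand; what a row does not reach is not made up. A row lasts 1/8 s, in which the tool goes at most 62.5 mm and 10.7 degrees, less where a joint would pass 70% of its speed; a pose out of reach is approached as far as the arm can. A call is refused whole if a number of a shift passes 62.5 or a number of a turn 10.7, either way. A call with a gripper value outside its range is refused whole. The fingers move at their own pace and stop on an object; the grip force is fixed at half the most. Time passes only in rows, so rows that do not move let the fingers close, or fill a call up. It gives the time, the measured TCP pose, the force, the opening and the grip force at its end, in the units of the state.
- ctrl.get_obs(): the state, without advancing time (a new reading comes with each control period).
- ctrl.camera(name): name is "scene" or "top" or "wrist"; returns (picture, depth): 400x640x3 uint8, red, green, blue; 400x640 float32, m along the optical axis (not along the pixel's ray), 0 where there is no reading.
- ctrl.camera_params(name): a dict with "K" (3x3 intrinsics, pixels), "dist" ([k1, k2, p1, p2, k3] as OpenCV has them; the pictures are not rectified), "cam_to_world" (4x4, takes a point from camera to world coordinates); the wrist camera has in their place "mount" (4x4, takes a point from camera to tool coordinates, whose origin is the TCP and whose axes are the flange's). Camera axes: x right, y down, z forward; pixel columns grow to the right and rows downward; lengths in m; the calibration is good to about 2 mm. A picture is of the moment at which its call begins: read the wrist's pose just before it. camera_params takes no time and is no camera call.
- ctrl.hand_in(): hands the job in; it is judged then, once.
Trained networks look in the newest picture that a camera, given by its name, has taken for a name from the list of things; names that differ only in an ending like _2 or _b are one class to them, and where a whole thing is asked for, a point or a joint stands for the part that bears it (a point fixed in the world has none). Each returns a list of dicts, best first, with "score" (0 to 1); they miss things now and then, are a little off and sometimes report something else, mostly with a low value. They report only what shows in the picture. A call takes as long as a camera call.
- ctrl.outline_of(camera, target): "region" (400x640 bool, what is visible of it) and "position" ([column, row] in pixels, amid what is visible of it).
The state is a dict: "time_s": time; "q": joint angles; "dq": joint speeds; "joint_efforts": joint torques, N m; "eef_pos": TCP position; "eef_rot": TCP orientation; "wrist_force": force on the tool from outside, world axes, zero at the start; "torque": the same for the moment, N m; "opening": opening from 0.0 (shut) to 1.0 (fully open); "grasp_force": force on a finger pad.
Only numpy, scipy, OpenCV 4.12 (cv2) and the standard library are available. Lean on these libraries where they do the work, as an engineer would, in place of code of your own. Each camera call takes 0.05 s, during which the arm holds its last target. There are 200 camera calls.

### The job

Take the blue-painted cupboard door out of the slotted rack and lean it on the drying stand, about the middle and square to it: foot standing on the stand's base close behind the front batten, back resting against the top of the back wall, blue face outward. Hold it until its foot is down on the base, do not drop it in, and then let go. Leave the white door in its slot and do not disturb the tape measure, pencil and spanner.

Things in the scene. Friction and masses are not known exactly. Their poses are not given: they have to be found in the camera images.
- blue_door_center (a point): Centre of the blue door: loose flat board, 0.2 kg, 12 mm thick (own x), 130 wide (y), 160 high (z, up). Front (own -x) blue with raised frame, back bare plywood. Stands upright in either slot of the rack, bottom 10 mm and top edge 170 mm above the worktop, blue face to the rack's -x. Pinch the top edge from above across the 12 mm, fingers overlapping it 20 to 30 mm.
- blue_door_foot (a point): Middle of the blue door's bottom face, 80 mm straight below its centre in its own z; same axes.
- white_door_center (a point): Centre of the other door, same size and shape with a white front, standing in the other slot. It must stay there.
- rack: Fixed plywood rack, base 170 (x) x 120 (y) x 10 mm, origin at the centre of its underside on the worktop, z up. Two slots along its y, at x = -45 and +45 mm, each 15 mm wide between two rails 14 mm thick, 110 mm long, tops 45 mm above the worktop. A door stands in each.
- stand: Fixed wooden stand, origin on the worktop, z up, open front to -x. Base x -55 to +60 mm, y -100 to +100, top at z = 12. Back wall: front face x = +25, 14 thick, y -95 to +95, top z = 102. Front batten: x -36 to -20 (inner face -20), same width, top z = 26. A door with foot against the batten and back on the wall's top edge leans about 0.35 rad from upright, top towards +x.
- tape_measure: Yellow and black tape measure standing on the worktop beyond the work, 40x80x68 mm, origin at the centre of its underside. Bystander.
- pencil: Red pencil lying on the worktop in front of the stand, 173 mm long along its x, origin at the centre of its underside. Bystander.
- spanner: Open-ended spanner lying beyond the rack, 158 mm long along its x, 39 mm wide, 8 mm thick, origin at the centre of its underside. Bystander.

How it is judged:
By the outcome, as a careful person would: the job done as asked, in the order asked, and still so for the second after the job is handed in, with the robot touching nothing.
It also fails if it takes over 45 s, if anything falls off the work surface, if the arm or the gripper's body presses on something with over 40 N, if the wrist force passes 120 N, or if a joint passes its speed limit or range.

## Working session

There is one attempt and no reset: what is moved stays moved. The work goes in short steps, Python scripts to look and compute and a tool call to move; the robot and the scene stay as the last step left them, time stands still between calls to the robot, and variables do not carry over. Pictures are saved under pics/ and viewed, at most 10 in all, crops included, and the job is handed in when it is done.

Besides the shell and the picture viewer there is one more tool, called after ">>>" as name(argument=value, ...), one argument or row to a line, values as JSON. apply_moves: Moves the arm, as the interface text tells. Its arguments: {"type":"object","properties":{"moves":{"type":"array"}},"required":["moves"]}

```bash
ls; mkdir -p pics; cat > h.py <<'E'
import numpy as np, cv2
from bench import ctrl
from scipy.spatial.transform import Rotation as R
def pose():
    o=ctrl.get_obs(); q=np.array(o['eef_rot']); T=np.eye(4)
    T[:3,:3]=R.from_quat(q[[1,2,3,0]]).as_matrix(); T[:3,3]=o['eef_pos']; return T
def shot(name):
    p=ctrl.camera_params(name); T=pose()@np.array(p['mount']) if name=='wrist' else np.array(p['cam_to_world'])
    rgb,d=ctrl.camera(name); return rgb,d,np.array(p['K']),np.array(p['dist']),T
def cloud(d,K,dist,T):
    v,u=np.mgrid[:400,:640]; n=cv2.undistortPoints(np.stack([u,v],-1).reshape(-1,1,2).astype(float),K,dist).reshape(400,640,2)
    P=np.concatenate([n*d[...,None],d[...,None]],-1)@T[:3,:3].T+T[:3,3]
    P[d<=0]=np.nan; return P
E
python3 - <<'E'
from h import *
for c in ['scene','top']:
    s=shot(c); cv2.imwrite(f'pics/{c}0.png',s[0][...,::-1]); P=cloud(*s[1:]); np.save(f'{c}0.npy',P)
    print(c,s[4][:3,3].round(3))
    for n in ['blue_door_center','white_door_center','rack','stand','tape_measure','pencil','spanner']:
        for r in ctrl.outline_of(c,n)[:2]:
            Q=P[r['region']]; Q=Q[~np.isnan(Q[:,0])]
            if len(Q): print(n,round(r['score'],2),np.round(r['position']),len(Q),np.median(Q,0).round(3),np.percentile(Q,2,0).round(3),np.percentile(Q,98,0).round(3))
print(ctrl.get_obs()['time_s'],pose().round(3).tolist(),ctrl.pinch_z)
E
```

```text
pics
scene [0.176 0.759 0.741]
blue_door_center 0.63 [381. 163.] 897 [ 0.52  -0.066  0.111] [ 0.51  -0.145  0.022] [ 0.529 -0.017  0.171]
blue_door_center 0.2 [349. 155.] 1050 [ 0.609 -0.056  0.11 ] [ 0.599 -0.132  0.019] [ 0.618 -0.006  0.171]
white_door_center 0.96 [347. 156.] 1050 [ 0.609 -0.055  0.109] [ 0.599 -0.132  0.017] [ 0.619 -0.006  0.171]
rack 0.78 [364. 184.] 1418 [ 0.562 -0.059  0.012] [ 0.483 -0.142  0.001] [ 0.641 -0.017  0.046]
stand 0.74 [292. 268.] 4840 [0.563 0.299 0.015] [0.492 0.188 0.002] [0.595 0.38  0.102]
tape_measure 0.98 [247. 200.] 646 [0.785 0.167 0.042] [0.78  0.12  0.001] [0.816 0.189 0.067]
pencil 0.69 [381. 284.] 461 [0.379 0.221 0.007] [0.372 0.136 0.002] [0.387 0.298 0.01 ]
spanner 0.65 [309. 164.] 225 [ 0.755 -0.084  0.007] [ 0.688 -0.104  0.   ] [ 0.83 -0.06  0.01]
top [0.428 0.081 0.956]
blue_door_center 0.81 [415. 216.] 976 [ 0.519 -0.076  0.162] [ 0.508 -0.142  0.009] [ 0.533 -0.017  0.171]
blue_door_center 0.5 [412. 169.] 1256 [ 0.608 -0.068  0.131] [ 0.598 -0.13   0.033] [ 0.619 -0.005  0.171]
white_door_center 0.72 [244. 209.] 4863 [0.554 
[... 242 characters left out ...]
 -0.023  0.046]
stand 0.85 [247. 207.] 4788 [0.554 0.279 0.013] [0.494 0.187 0.008] [0.606 0.375 0.103]
tape_measure 0.78 [298.  99.] 803 [0.792 0.151 0.052] [0.781 0.114 0.003] [0.818 0.188 0.067]
pencil 0.68 [275. 292.] 565 [0.378 0.217 0.007] [ 0.37   0.138 -0.   ] [0.386 0.297 0.011]
pencil 0.18 [420. 213.] 826 [ 0.519 -0.078  0.167] [ 0.508 -0.139  0.033] [ 0.531 -0.017  0.171]
spanner 0.69 [405. 116.] 412 [ 0.761 -0.084  0.006] [ 0.685 -0.101  0.002] [ 0.827 -0.06   0.01 ]
spanner 0.57 [419. 212.] 903 [ 0.519 -0.079  0.167] [ 0.508 -0.142  0.03 ] [ 0.532 -0.017  0.171]
0.8 [[0.904, 0.427, -0.0, 0.245], [0.427, -0.904, -0.0, -0.52], [-0.0, 0.0, -1.0, 0.231], [0.0, 0.0, 0.0, 1.0]] 0.0187
```

View images.

```bash
python3 - <<'E'
import cv2,numpy as np
a=cv2.imread('pics/scene0.png');b=cv2.imread('pics/top0.png')
c=np.vstack([a[110:340,170:470],b[70:320,180:480]]);cv2.imwrite('pics/both0.png',cv2.resize(c,None,fx=1.25,fy=1.25))
T=np.load('top0.npy').reshape(-1,3);S=np.load('scene0.npy').reshape(-1,3)
for nm,P in(('top',T),('scene',S)):
    for lab,lo,hi in [('bluetop',(.48,-.2,.166),(.56,.05,.18)),('whitetop',(.58,-.2,.166),(.65,.05,.18)),('walltop',(.5,.15,.098),(.65,.42,.108)),('batten',(.46,.15,.0235),(.53,.42,.03))]:
        Q=P[np.all((P>lo)&(P<hi),1)]
        if len(Q)<10: print(nm,lab,len(Q));continue
        r=cv2.minAreaRect((Q[:,:2]*1000).astype(np.float32)); print(nm,lab,len(Q),Q.mean(0).round(4),np.round(r[0],1),np.round(r[1],1),round(r[2],1))
E
```

```text
top bluetop 469 [ 0.521  -0.0807  0.1689] [521.2 -81.5] [ 12.3 130.1] 6.7
top whitetop 446 [ 0.6103 -0.0696  0.1689] [610.4 -69.5] [ 12.7 129.4] 6.6
top walltop 630 [0.5832 0.2857 0.1011] [583.2 286.1] [ 14.8 187.8] 8.2
top batten 402 [0.5198 0.2999 0.0257] [523.5 281.2] [ 16.  185.9] 8.1
scene bluetop 154 [ 0.5216 -0.0783  0.1698] [522.8 -82.3] [ 12.6 128.2] 6.7
scene whitetop 147 [ 0.6108 -0.066   0.1698] [611.9 -69.4] [ 13.2 129.1] 6.8
scene walltop 469 [0.5821 0.2932 0.1013] [584.1 285.5] [ 16.3 192.8] 9.3
scene batten 339 [0.5189 0.305  0.0257] [523.4 282.8] [ 16.7 176.2] 9.0
```

View pics/both0.png

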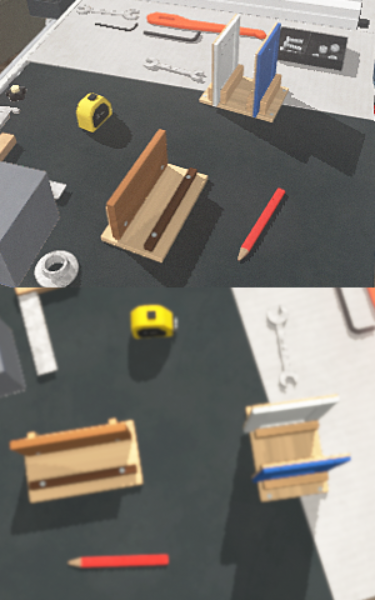

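The picture shows blue door nearer the robot, at top picture (415,216) with the white one behind it (412,169). The stand is at (247,207) with its open front toward the robot and the pencil in front of it. The blue door's top edge measures z≈0.170, 12×130 mm, as it must.

```bash
cat >> h.py <<'E'
def plan(pos,M,n):
    """n rows straight from the present pose to pos, M (world); returns rounded rows in tool axes"""
    T=pose(); R0=T[:3,:3]; w=R.from_matrix(R0.T@M).as_rotvec(); p=T[:3,3].copy(); Rc=R0
    for i in range(n):
        tgt=T[:3,3]+(np.array(pos)-T[:3,3])*(i+1)/n
        off=np.round(Rc.T@(tgt-p)*1000,1); rot=np.round(np.degrees(w)/n,2)
        print(off.tolist(),rot.tolist()); p=p+Rc@off/1000; Rc=Rc@R.from_rotvec(np.radians(rot)).as_matrix()
def tool(yaw,th=0.):
    """tool y along door x at yaw (deg), door leaning th rad with its top to +x"""
    Z=R.from_euler('z',yaw,degrees=True).as_matrix()
    y=Z@[np.cos(th),0,-np.sin(th)]; z=-(Z@[np.sin(th),0,np.cos(th)])
    return np.stack([np.cross(y,z),y,z],1)
E
python3 -c "
from h import *
plan([.5215,-.082,.225],tool(6.9),10)"
```

```text
[43.7, -27.8, 0.6] [0.0, 0.0, -7.16]
[46.8, -22.2, 0.7] [0.0, 0.0, -7.16]
[49.2, -16.2, 0.6] [0.0, 0.0, -7.16]
[50.8, -9.9, 0.6] [0.0, 0.0, -7.16]
[51.7, -3.5, 0.6] [0.0, 0.0, -7.16]
[51.7, 3.0, 0.7] [0.0, 0.0, -7.16]
[50.9, 9.3, 0.6] [0.0, 0.0, -7.16]
[49.4, 15.7, 0.6] [0.0, 0.0, -7.16]
[47.0, 21.7, 0.7] [0.0, 0.0, -7.16]
[43.9, 27.4, 0.6] [0.0, 0.0, -7.16]
```

>>> apply_moves(
  moves=[
    {"jaw": 0.7, "offset": [43.7, -27.8, 0.6], "rot": [0, 0, -7.16]},
    {"jaw": 0.7, "offset": [46.8, -22.2, 0.6], "rot": [0, 0, -7.16]},
    {"jaw": 0.7, "offset": [49.2, -16.2, 0.6], "rot": [0, 0, -7.16]},
    {"jaw": 0.7, "offset": [50.8, -9.9, 0.6], "rot": [0, 0, -7.16]},
    {"jaw": 0.7, "offset": [51.7, -3.5, 0.6], "rot": [0, 0, -7.16]},
  ],
)

```text
time_s: 1.42
eef_pos: [0.3842, -0.2996, 0.2285]
eef_rot: [0.0, 0.86, 0.51, 0.0]
wrist_force: [1.4, -0.3, -0.4]
opening: 0.699
grasp_force: 0.0
```

>>> apply_moves(
  moves=[
    {"jaw": 0.7, "offset": [51.7, 3.0, 0.6], "rot": [0, 0, -7.16]},
    {"jaw": 0.7, "offset": [50.9, 9.3, 0.6], "rot": [0, 0, -7.16]},
    {"jaw": 0.7, "offset": [49.4, 15.7, 0.6], "rot": [0, 0, -7.16]},
    {"jaw": 0.7, "offset": [47.0, 21.7, 0.6], "rot": [0, 0, -7.16]},
    {"jaw": 0.7, "offset": [43.9, 27.4, 0.6], "rot": [0, 0, -7.16]},
  ],
)

```text
time_s: 2.05
eef_pos: [0.5224, -0.0805, 0.2256]
eef_rot: [0.0, 0.662, 0.749, 0.0]
wrist_force: [0.6, -0.8, -0.5]
opening: 0.7
grasp_force: 0.0
```

```bash
python3 - <<'E'
from h import *
s=shot('wrist'); cv2.imwrite('pics/w1.png',s[0][...,::-1]); P=cloud(*s[1:]).reshape(-1,3)
for lab,lo,hi in [('bluetop',(.48,-.2,.163),(.56,.05,.18)),('whitetop',(.58,-.2,.163),(.65,.05,.18))]:
    Q=P[np.all((P>lo)&(P<hi),1)]
    if len(Q)>10:
        r=cv2.minAreaRect((Q[:,:2]*1000).astype(np.float32)); print(lab,len(Q),Q.mean(0).round(4),np.round(r[0],1),np.round(r[1],1),round(r[2],1))
o=ctrl.get_obs(); print(o['time_s'],pose().round(3).tolist(),o['q'],o['opening'])
plan([.5215,-.082,.144],tool(6.9),3)
E
```

```text
bluetop 3527 [ 0.5221 -0.0765  0.1708] [522.9 -82.3] [ 11.7 129.9] 6.7
whitetop 3996 [ 0.6089 -0.059   0.1701] [610.8 -65.8] [ 13.2 120.6] 6.7
2.1 [[-0.132, 0.991, 0.003, 0.525], [0.991, 0.132, 0.003, -0.076], [0.003, 0.003, -1.0, 0.226], [0.0, 0.0, 0.0, 1.0]] [-0.36951065  0.08372378  1.72760205  0.00396096  1.32890325 -0.50239414] 0.6976247102608361
[-2.1, -1.4, 27.2] [0.06, -0.05, 0.22]
[-2.1, -1.3, 27.2] [0.06, -0.05, 0.22]
[-2.0, -1.3, 27.1] [0.06, -0.05, 0.22]
```

View pics/w1.png

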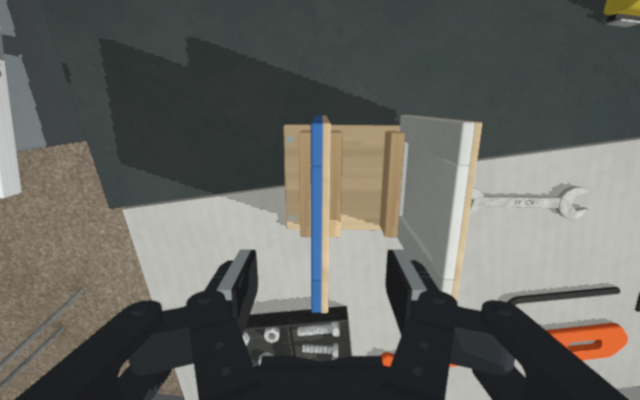

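The wrist picture shows the blue door's top edge at column 320, midway between the fingers (245 and 400), and the white door clear to the right.

>>> apply_moves(
  moves=[
    {"jaw": 0.7, "offset": [0, 0, 15], "rot": [0, 0, 0]},
    {"jaw": 0.7, "offset": [0, 0, 20], "rot": [0, 0, 0]},
    {"jaw": 0.7, "offset": [0, 0, 0], "rot": [0, 0, 0]},
    {"jaw": 0.7, "offset": [0, 0, 0], "rot": [0, 0, 0]},
    {"jaw": 0.7, "offset": [0, 0, 0], "rot": [0, 0, 0]},
  ],
)

```text
time_s: 2.72
eef_pos: [0.5219, -0.0827, 0.1911]
eef_rot: [0.001, 0.664, 0.748, 0.0]
wrist_force: [0.4, -0.2, -0.1]
opening: 0.698
grasp_force: 0.0
```

```bash
python3 - <<'E'
from h import *
print(pose().round(4).tolist())
plan([.5225,-.082,.144],tool(6.7),2)
E
```

```text
[[-0.1183, 0.993, 0.0013, 0.5219], [0.993, 0.1183, -0.0006, -0.0827], [-0.0007, 0.0012, -1.0, 0.1911], [0.0, 0.0, 0.0, 1.0]]
[0.3, 0.3, 23.5] [0.04, 0.02, 0.05]
[0.4, 0.4, 23.6] [0.04, 0.02, 0.05]
```

Good: well settled. Descend and close.

>>> apply_moves(
  moves=[
    {"jaw": 0.7, "offset": [0.3, 0.4, 24], "rot": [0, 0, 0]},
    {"jaw": 0.7, "offset": [0.3, 0.4, 23], "rot": [0, 0, 0]},
    {"jaw": 0.7, "offset": [0, 0, 0], "rot": [0, 0, 0]},
    {"jaw": 0.0, "offset": [0, 0, 0], "rot": [0, 0, 0]},
    {"jaw": 0.0, "offset": [0, 0, 0], "rot": [0, 0, 0]},
  ],
)

```text
time_s: 3.35
eef_pos: [0.5231, -0.0817, 0.1447]
eef_rot: [0.001, 0.664, 0.748, 0.0]
wrist_force: [0.2, 0.2, 0.3]
opening: 0.285
grasp_force: 0.0
```

>>> apply_moves(
  moves=[
    {"jaw": 0.0, "offset": [0, 0, 0], "rot": [0, 0, 0]},
    {"jaw": 0.0, "offset": [0, 0, 0], "rot": [0, 0, 0]},
    {"jaw": 0.0, "offset": [0, 0, 0], "rot": [0, 0, 0]},
    {"jaw": 0.0, "offset": [0, 0, 0], "rot": [0, 0, 0]},
    {"jaw": 0.0, "offset": [0, 0, 0], "rot": [0, 0, 0]},
  ],
)

```text
time_s: 3.98
eef_pos: [0.523, -0.0816, 0.1445]
eef_rot: [0.001, 0.664, 0.748, 0.0]
wrist_force: [0.2, -0.2, 6.8]
opening: 0.127
grasp_force: 59.6
```

>>> apply_moves(
  moves=[
    {"jaw": 0.0, "offset": [0, 0, -10], "rot": [0, 0, 0]},
    {"jaw": 0.0, "offset": [0, 0, -20], "rot": [0, 0, 0]},
    {"jaw": 0.0, "offset": [0, 0, -30], "rot": [0, 0, 0]},
    {"jaw": 0.0, "offset": [0, 0, -40], "rot": [0, 0, 0]},
    {"jaw": 0.0, "offset": [0, 0, -30], "rot": [0, 0, 0]},
  ],
)

```text
time_s: 4.6
eef_pos: [0.5223, -0.0812, 0.2751]
eef_rot: [0.0, 0.664, 0.748, 0.0]
wrist_force: [0.7, -0.6, -2.8]
opening: 0.129
grasp_force: 58.6
```

```bash
python3 - <<'E'
from h import *
o=ctrl.get_obs(); print(o['time_s'],o['opening'],o['grasp_force'],pose()[:3,3])
# stand yaw/pose from stored clouds: wall front face and top, batten inner edge
for nm in('top','scene'):
    P=np.load(nm+'0.npy').reshape(-1,3); 
    for lab,lo,hi in [('face',(.54,.21,.03),(.6,.36,.095)),('walltop',(.5,.15,.098),(.65,.42,.108)),('battop',(.46,.15,.0235),(.54,.42,.03)),('base',(.45,.15,.008),(.58,.42,.016))]:
        Q=P[np.all((P>lo)&(P<hi),1)]
        if lab in('face',):
            if len(Q)<30: continue
            c=np.median(Q,0); A=np.c_[Q[:,1]-.284,np.ones(len(Q))]; k=np.linalg.lstsq(A,Q[:,0],rcond=None)[0]
            for _ in range(5):
                r=Q[:,0]-A@k; m=abs(r)<2*np.median(abs(r)); k=np.linalg.lstsq(A[m],Q[m,0],rcond=None)[0]
            print(nm,lab,len(Q),'yaw',np.degrees(-np.arctan(k[0])).round(2),'x at y=.284',k[1].round(4)); continue
        # edges: per y-bin min/max x, line fits
        for f,n in((np.min,'min'),(np.max,'max')):
            b=np.round(Q[:,1]/.006); u=np.unique(b)[2:-2]
            xy=np.array([(f(Q[b==i,0]),i*.006-.284) for i in u if (b==i).sum()>3])
            k=np.polyfit(xy[:,1],xy[:,0],1); r=xy[:,0]-np.polyval(k,xy[:,1]); m=abs(r)<2*np.median(abs(r))+1e-4; k=np.polyfit(xy[m,1],xy[m,0],1)
            print(nm,lab,n,'yaw',np.degrees(-np.arctan(k[0])).round(2),k[1].round(4),m.sum())
        print('   y range',np.percentile(Q[:,1],[.5,99.5]).round(4))
E
```

```text
4.6 0.1294736072070457 58.56640934944153 [ 0.52225588 -0.08124325  0.27507532]
top face 454 yaw 8.09 x at y=.284 0.5769
top walltop min yaw 8.02 0.5772 28
top walltop max yaw 8.18 0.5901 28
   y range [0.1948 0.3775]
top battop min yaw 8.18 0.5159 26
top battop max yaw 7.47 0.5302 25
   y range [0.1877 0.3712]
top base min yaw 7.95 0.4964 30
top base max yaw 4.87 0.5743 30
   y range [0.1807 0.3812]
scene face 761 yaw 9.16 x at y=.284 0.5775
scene walltop min yaw 8.9 0.5774 22
scene walltop max yaw 8.91 0.5901 25
   y range [0.194 0.38 ]
scene battop min yaw 8.76 0.5158 26
scene battop max yaw 7.96 0.5302 28
   y range [0.1865 0.3694]
scene base min yaw 8.66 0.497 28
scene base max yaw 4.5 0.5746 31
   y range [0.1794 0.3828]
```

```bash
cat >> h.py <<'E'
O=np.array([.5518,.2830]); YAW=8.3; L=.1345
def tcp(gap,th,h,y=0):
    """gap front-corner to batten, lean th, height h of lower corner above base (m) -> world TCP, rotation"""
    x=-.020+gap+.006*np.cos(th)+L*np.sin(th); z=.012+h+.006*np.sin(th)+L*np.cos(th)
    c,s=np.cos(np.radians(YAW)),np.sin(np.radians(YAW))
    return [O[0]+c*x-s*y,O[1]+s*x+c*y,z],tool(YAW,th)
E
python3 -c "
from h import *
print(tcp(.004,.25,.13)[0])
plan(*tcp(.004,.25,.13),10)"
```

```text
[np.float64(0.5746474647777041), np.float64(0.28633308464948254), np.float64(0.27380314447560883)]
[35.9, 9.6, 0.1] [1.44, -0.02, -0.14]
[35.8, 9.7, -0.1] [1.44, -0.02, -0.14]
[35.8, 9.7, -0.4] [1.44, -0.02, -0.14]
[35.8, 9.9, -0.6] [1.44, -0.02, -0.14]
[35.8, 9.9, -1.0] [1.44, -0.02, -0.14]
[35.8, 9.9, -1.1] [1.44, -0.02, -0.14]
[35.7, 10.1, -1.5] [1.44, -0.02, -0.14]
[35.7, 10.0, -1.7] [1.44, -0.02, -0.14]
[35.6, 10.1, -1.9] [1.44, -0.02, -0.14]
[35.7, 10.2, -2.3] [1.44, -0.02, -0.14]
```

>>> apply_moves(
  moves=[
    {"jaw": 0.0, "offset": [25, 7, 0], "rot": [1, 0, -0.14]},
    {"jaw": 0.0, "offset": [36, 9.6, 0], "rot": [1.44, 0, -0.14]},
    {"jaw": 0.0, "offset": [36, 9.7, -0.4], "rot": [1.44, 0, -0.14]},
    {"jaw": 0.0, "offset": [36, 9.9, -0.6], "rot": [1.44, 0, -0.14]},
    {"jaw": 0.0, "offset": [36, 9.9, -1], "rot": [1.44, 0, -0.14]},
  ],
)

```text
time_s: 5.22
eef_pos: [0.5468, 0.0934, 0.2731]
eef_rot: [-0.04, 0.658, 0.751, -0.045]
wrist_force: [0.0, -0.5, -2.4]
opening: 0.127
grasp_force: 58.7
```

>>> apply_moves(
  moves=[
    {"jaw": 0.0, "offset": [36, 9.9, -1], "rot": [1.44, 0, -0.14]},
    {"jaw": 0.0, "offset": [36, 10, -1.5], "rot": [1.44, 0, -0.14]},
    {"jaw": 0.0, "offset": [36, 10, -1.7], "rot": [1.44, 0, -0.14]},
    {"jaw": 0.0, "offset": [36, 10, -2], "rot": [1.44, 0, -0.14]},
    {"jaw": 0.0, "offset": [36, 10, -2], "rot": [1.44, 0, -0.14]},
  ],
)

```text
time_s: 5.85
eef_pos: [0.5725, 0.2786, 0.273]
eef_rot: [-0.081, 0.649, 0.751, -0.091]
wrist_force: [1.3, -1.0, -2.8]
opening: 0.129
grasp_force: 58.7
```

>>> apply_moves(
  moves=[
    {"jaw": 0.0, "offset": [6, 2, 0], "rot": [0.4, 0, 0]},
    {"jaw": 0.0, "offset": [0, 0, 0], "rot": [0, 0, 0]},
    {"jaw": 0.0, "offset": [0, 0, 0], "rot": [0, 0, 0]},
    {"jaw": 0.0, "offset": [0, 0, 0], "rot": [0, 0, 0]},
    {"jaw": 0.0, "offset": [0, 0, 0], "rot": [0, 0, 0]},
  ],
)

```text
time_s: 6.48
eef_pos: [0.5738, 0.2829, 0.273]
eef_rot: [-0.083, 0.65, 0.75, -0.093]
wrist_force: [-0.0, 0.8, -2.3]
opening: 0.132
grasp_force: 58.9
```

```bash
python3 - <<'E'
from h import *
T=pose(); print(T.round(4).tolist(),np.array(tcp(.004,.25,.13)[0]).round(4)); 
out=[]
for c,crop in(('scene',(slice(110,340),slice(170,470))),('top',(slice(70,320),slice(180,480)))):
    s=shot(c); P=cloud(*s[1:]); out.append(s[0][crop][...,::-1])
    # points in the tool frame belonging to door
    Q=P.reshape(-1,3); Q=Q[~np.isnan(Q[:,0])]; q=(Q-T[:3,3])@T[:3,:3]
    m=(abs(q[:,0])<.09)&(abs(q[:,1])<.015)&(q[:,2]>-.03)&(q[:,2]<.15); q=q[m]
    far=q[abs(q[:,0])>.02]
    print(c,m.sum(),'x',np.percentile(far[:,0],[1,99]).round(4),'y',np.percentile(far[:,1],[2,50,98]).round(4),'z',np.percentile(far[:,2],[1,99]).round(4))
    k=np.polyfit(far[:,2],far[:,1],1); k2=np.polyfit(far[:,0],far[:,1],1); print(k,k2)
cv2.imwrite('pics/b2.png',cv2.resize(np.vstack(out),None,fx=1.25,fy=1.25))
s=shot('wrist'); P=cloud(*s[1:]).reshape(-1,3); np.save('w2.npy',P)
plan(*tcp(.004,.25,.02),5)
E
```

```text
[[-0.1425, 0.9589, -0.2454, 0.5738], [0.9898, 0.1387, -0.0325, 0.2829], [0.0029, -0.2475, -0.9689, 0.273], [0.0, 0.0, 0.0, 1.0]] [0.5746 0.2863 0.2738]
scene 3418 x [-0.0649  0.0639] y [-0.0064 -0.0042  0.0044] z [-0.0254  0.1319]
[-0.00273659 -0.00297337] [ 0.01136413 -0.00322132]
top 2134 x [-0.0648  0.0489] y [-0.007  -0.0053  0.0043] z [-0.0265  0.1323]
[-0.01712248 -0.00311444] [-0.00631958 -0.00413602]
[0.5, 5.7, 21.1] [-0.0, -0.04, -0.01]
[0.5, 5.6, 21.0] [-0.0, -0.04, -0.01]
[0.6, 5.7, 21.1] [-0.0, -0.04, -0.01]
[0.5, 5.6, 21.1] [-0.0, -0.04, -0.01]
[0.6, 5.7, 21.0] [-0.0, -0.04, -0.01]
```

View pics/b2.png

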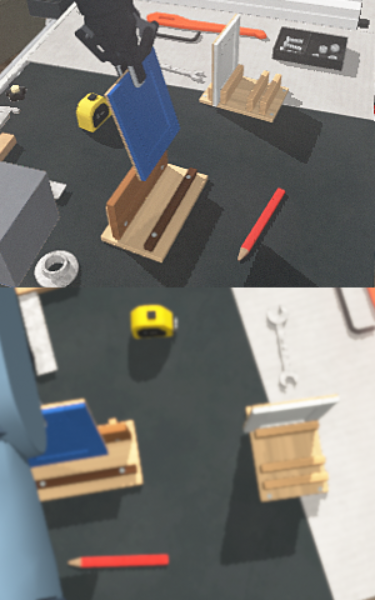

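The picture shows the door held squarely over the stand, blue face toward the front, with the white door still in its slot and the bystanders untouched. In the tool frame the door spans x ±65 and z −26…+133 mm, so there was no slip. Descending.

>>> apply_moves(
  moves=[
    {"jaw": 0.0, "offset": [0.5, 5.6, 21], "rot": [0, 0, 0]},
    {"jaw": 0.0, "offset": [0.5, 5.6, 21], "rot": [0, 0, 0]},
    {"jaw": 0.0, "offset": [0.5, 5.6, 21], "rot": [0, 0, 0]},
    {"jaw": 0.0, "offset": [0.6, 5.6, 21], "rot": [0, 0, 0]},
    {"jaw": 0.0, "offset": [0.6, 5.6, 21], "rot": [0, 0, 0]},
  ],
)

```text
time_s: 7.25
eef_pos: [0.5742, 0.2867, 0.1623]
eef_rot: [-0.083, 0.649, 0.75, -0.094]
wrist_force: [0.1, -0.4, -2.0]
opening: 0.125
grasp_force: 58.9
```

>>> apply_moves(
  moves=[
    {"jaw": 0.0, "offset": [0, 0, 0], "rot": [0, 0, 0]},
    {"jaw": 0.0, "offset": [0, 0, 0], "rot": [0, 0, 0]},
    {"jaw": 0.0, "offset": [0, 1.2, 4.8], "rot": [0, 0, 0]},
    {"jaw": 0.0, "offset": [0, 0, 0], "rot": [0, 0, 0]},
    {"jaw": 0.0, "offset": [0, 0, 0], "rot": [0, 0, 0]},
  ],
)

```text
time_s: 7.88
eef_pos: [0.5745, 0.2867, 0.1594]
eef_rot: [-0.083, 0.649, 0.75, -0.093]
wrist_force: [-0.1, 1.1, -3.2]
opening: 0.127
grasp_force: 58.9
```

```bash
python3 - <<'E'
from h import *
T=pose(); print(T.round(4).tolist(),np.array(tcp(.004,.25,.015)[0]).round(4))
s=shot('scene'); P=cloud(*s[1:]).reshape(-1,3); cv2.imwrite('pics/s3.png',cv2.resize(s[0][200:340,220:420],None,fx=4,fy=4)[...,::-1])
s=shot('top'); Pt=cloud(*s[1:]).reshape(-1,3)
c,sn=np.cos(np.radians(YAW)),np.sin(np.radians(YAW)); M=np.array([[c,sn],[-sn,c]])
for P in (P,Pt):
    l=np.c_[(P[:,:2]-O)@M.T,P[:,2]]; m=np.all((l>(-.03,-.12,.027))&(l<(.045,.12,.13)),1); l=l[m]
    for z in (.04,.06,.08,.1,.12):
        w=l[abs(l[:,2]-z)<.006]; w=w[w[:,0]<.02]; print(z,len(w),np.percentile(w[:,0],[5,50]).round(4) if len(w) else '',np.percentile(w[:,1],[1,99]).round(3) if len(w) else '')
plan(*tcp(.004,.25,.0),3)
E
```

```text
[[-0.1434, 0.9588, -0.2453, 0.5745], [0.9897, 0.1396, -0.0327, 0.2867], [0.0029, -0.2475, -0.9689, 0.1594], [0.0, 0.0, 0.0, 1.0]] [0.5746 0.2863 0.1588]
0.04 181 [-0.0155 -0.0129] [-0.062  0.064]
0.06 223 [-0.0104 -0.0058] [-0.063  0.064]
0.08 198 [-0.0052  0.0007] [-0.062  0.064]
0.1 217 [-0.0001  0.0056] [-0.064  0.064]
0.12 220 [0.0054 0.0108] [-0.063  0.064]
0.04 117 [-0.0157 -0.0139] [-0.063  0.043]
0.06 156 [-0.0105 -0.0072] [-0.064  0.039]
0.08 92 [-0.005  -0.0002] [-0.064  0.008]
0.1 92 [0.     0.0048] [-0.064  0.003]
0.12 86 [0.006  0.0096] [-0.064 -0.003]
[-0.2, 1.3, 5.0] [-0.0, -0.06, -0.0]
[-0.1, 1.4, 5.0] [-0.0, -0.06, -0.0]
[-0.2, 1.3, 5.0] [-0.0, -0.06, -0.0]
```

View pics/s3.png

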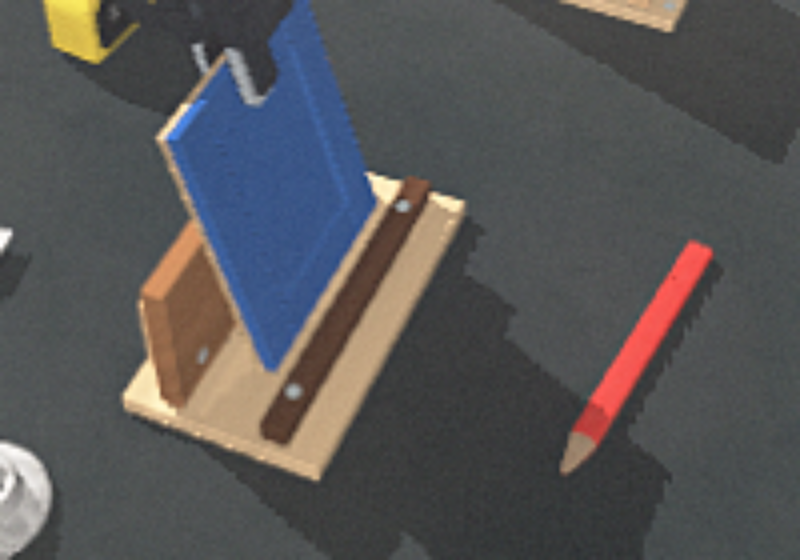

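The picture shows the door hanging just behind the batten and central (local y −63…+64), with its foot edge clear of the batten. Lowering gently.

>>> apply_moves(
  moves=[
    {"jaw": 0.0, "offset": [0, 1.3, 5], "rot": [0, 0, 0]},
    {"jaw": 0.0, "offset": [0, 1.3, 5], "rot": [0, 0, 0]},
    {"jaw": 0.0, "offset": [0, 0.5, 2], "rot": [0, 0, 0]},
    {"jaw": 0.0, "offset": [0, 0, 0], "rot": [0, 0, 0]},
    {"jaw": 0.0, "offset": [0, 0, 0], "rot": [0, 0, 0]},
  ],
)

```text
time_s: 8.6
eef_pos: [0.5745, 0.2867, 0.1468]
eef_rot: [-0.083, 0.649, 0.75, -0.093]
wrist_force: [0.9, 0.7, -2.5]
opening: 0.13
grasp_force: 58.9
```

>>> apply_moves(
  moves=[
    {"jaw": 0.0, "offset": [0, 0.3, 1], "rot": [0, 0, 0]},
    {"jaw": 0.0, "offset": [0, 0, 0], "rot": [0, 0, 0]},
    {"jaw": 0.0, "offset": [0, 0.3, 1], "rot": [0, 0, 0]},
    {"jaw": 0.0, "offset": [0, 0, 0], "rot": [0, 0, 0]},
    {"jaw": 0.0, "offset": [0, 0, 0], "rot": [0, 0, 0]},
  ],
)

```text
time_s: 9.22
eef_pos: [0.5744, 0.2867, 0.1446]
eef_rot: [-0.083, 0.649, 0.75, -0.094]
wrist_force: [-0.0, 0.4, -2.5]
opening: 0.124
grasp_force: 58.9
```

```bash
sed -i 's/L=.1345/L=.134/' h.py; python3 -c "
from h import *
plan(*tcp(.003,.31,.001),3)"
```

```text
[-0.1, 2.3, 0.1] [1.13, -0.06, -0.0]
[-0.2, 2.4, 0.1] [1.13, -0.06, -0.0]
[-0.1, 2.3, 0.1] [1.13, -0.06, -0.0]
```

>>> apply_moves(
  moves=[
    {"jaw": 0.0, "offset": [0, 2.3, 0.1], "rot": [1.13, 0, 0]},
    {"jaw": 0.0, "offset": [0, 2.3, 0.1], "rot": [1.13, 0, 0]},
    {"jaw": 0.0, "offset": [0, 2.3, 0.1], "rot": [1.13, 0, 0]},
    {"jaw": 0.0, "offset": [0, 0, 0], "rot": [0, 0, 0]},
    {"jaw": 0.0, "offset": [0, 0, 0], "rot": [0, 0, 0]},
  ],
)

```text
time_s: 9.85
eef_pos: [0.5809, 0.2877, 0.1422]
eef_rot: [-0.102, 0.646, 0.747, -0.116]
wrist_force: [0.2, -0.2, -1.8]
opening: 0.124
grasp_force: 58.9
```

>>> apply_moves(
  moves=[
    {"jaw": 0.0, "offset": [0, 0.3, 0.9], "rot": [0, 0, 0]},
    {"jaw": 0.0, "offset": [0, 0, 0], "rot": [0, 0, 0]},
    {"jaw": 0.0, "offset": [0, 0.2, 0.6], "rot": [0, 0, 0]},
    {"jaw": 0.0, "offset": [0, 0, 0], "rot": [0, 0, 0]},
    {"jaw": 0.0, "offset": [0, 0, 0], "rot": [0, 0, 0]},
  ],
)

```text
time_s: 10.48
eef_pos: [0.5812, 0.2879, 0.1417]
eef_rot: [-0.102, 0.646, 0.747, -0.115]
wrist_force: [-0.3, 0.6, 4.2]
opening: 0.129
grasp_force: 59.9
```

Foot is down (about 6 N). Now leaning it onto the wall.

>>> apply_moves(
  moves=[
    {"jaw": 0.0, "offset": [0, 1.4, 0], "rot": [0.6, 0, 0]},
    {"jaw": 0.0, "offset": [0, 0, 0], "rot": [0, 0, 0]},
    {"jaw": 0.0, "offset": [0, 1.4, 0], "rot": [0.6, 0, 0]},
    {"jaw": 0.0, "offset": [0, 0, 0], "rot": [0, 0, 0]},
    {"jaw": 0.0, "offset": [0, 0, 0], "rot": [0, 0, 0]},
  ],
)

```text
time_s: 11.1
eef_pos: [0.5838, 0.2883, 0.1408]
eef_rot: [-0.109, 0.645, 0.746, -0.123]
wrist_force: [-0.7, 1.7, 7.5]
opening: 0.126
grasp_force: 60.2
```

```bash
python3 - <<'E'
from h import *
T=pose(); c,sn=np.cos(np.radians(YAW)),np.sin(np.radians(YAW)); M=np.array([[c,sn],[-sn,c]])
y=T[:3,1]; z=T[:3,2]; th=np.arcsin(-y[2]); foot=T[:3,3]+z*.134
F=foot-y*.006; B=foot+y*.006; l=lambda p:np.r_[M@(p[:2]-O),p[2]].round(4)
print('th',th.round(4),'yaw',np.degrees(np.arctan2(y[1],y[0])).round(2),'front corner',l(F),'back corner',l(B)); b=l(B); print('back x at z=.102',b[0]+(.102-b[2])*np.tan(th))
E
```

```text
th 0.3307 yaw 8.3 front corner [-0.0168  0.0011  0.016 ] back corner [-0.0054  0.0011  0.0121]
back x at z=.102 0.02546323037155196
```

>>> apply_moves(
  moves=[
    {"jaw": 0.0, "offset": [0, 1.2, -0.1], "rot": [0.5, 0, 0]},
    {"jaw": 0.0, "offset": [0, 0, 0], "rot": [0, 0, 0]},
    {"jaw": 0.0, "offset": [0, 0, 0], "rot": [0, 0, 0]},
    {"jaw": 0.0, "offset": [0, 0, 0], "rot": [0, 0, 0]},
    {"jaw": 0.0, "offset": [0, 0, 0], "rot": [0, 0, 0]},
  ],
)

```text
time_s: 11.72
eef_pos: [0.5842, 0.2883, 0.1403]
eef_rot: [-0.112, 0.645, 0.745, -0.127]
wrist_force: [-2.9, 0.2, 8.4]
opening: 0.126
grasp_force: 60.1
```

>>> apply_moves(
  moves=[
    {"jaw": 0.0, "offset": [0, 1.0, -0.1], "rot": [0.4, 0, 0]},
    {"jaw": 0.0, "offset": [0, 0, 0], "rot": [0, 0, 0]},
    {"jaw": 0.0, "offset": [0, 0, 0], "rot": [0, 0, 0]},
    {"jaw": 0.0, "offset": [0, 0, 0], "rot": [0, 0, 0]},
    {"jaw": 0.0, "offset": [0, 0, 0], "rot": [0, 0, 0]},
  ],
)

```text
time_s: 12.35
eef_pos: [0.5845, 0.2883, 0.1399]
eef_rot: [-0.115, 0.644, 0.745, -0.131]
wrist_force: [-4.8, 0.3, 8.0]
opening: 0.127
grasp_force: 60.1
```

Foot and back are both bearing. Letting go gently.

>>> apply_moves(
  moves=[
    {"jaw": 0.2, "offset": [0, 0, 0], "rot": [0, 0, 0]},
    {"jaw": 0.3, "offset": [0, 0, 0], "rot": [0, 0, 0]},
    {"jaw": 0.4, "offset": [0, 0, 0], "rot": [0, 0, 0]},
    {"jaw": 0.45, "offset": [0, 0, 0], "rot": [0, 0, 0]},
    {"jaw": 0.45, "offset": [0, 0, 0], "rot": [0, 0, 0]},
  ],
)

```text
time_s: 12.98
eef_pos: [0.5857, 0.2884, 0.1394]
eef_rot: [-0.114, 0.644, 0.745, -0.129]
wrist_force: [-0.0, -0.8, -0.3]
opening: 0.451
grasp_force: 0.0
```

```bash
python3 - <<'E'
from h import *
o=ctrl.get_obs(); print(o['opening'],o['wrist_force'],o['grasp_force'])
s=shot('scene'); cv2.imwrite('pics/s4.png',cv2.resize(s[0][180:320,220:420],None,fx=4,fy=4)[...,::-1])
E
```

```text
0.4507047589443448 [-0.042188   -0.83233521 -0.25791673] 0.0
```

View pics/s4.png

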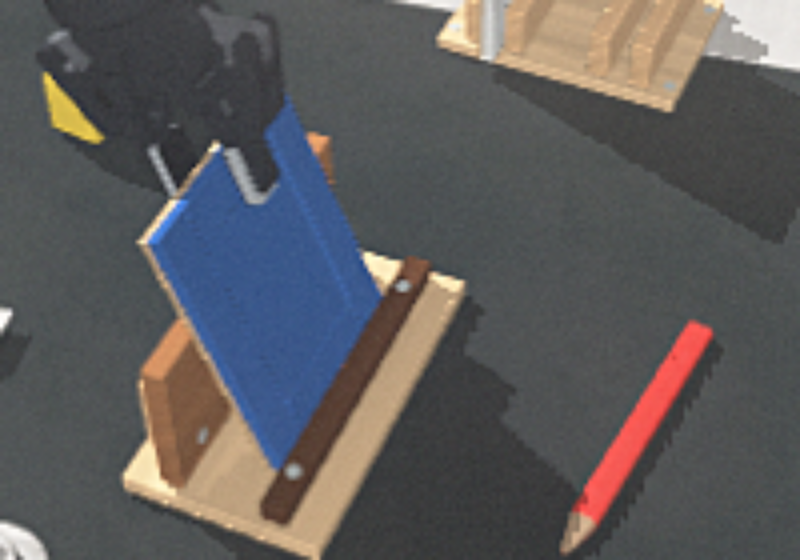

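The picture shows the door leaning on the wall with its foot behind the batten and the fingers open on both sides of it. Retracting along the tool axis.

>>> apply_moves(
  moves=[
    {"jaw": 0.45, "offset": [0, 0, -10], "rot": [0, 0, 0]},
    {"jaw": 0.45, "offset": [0, 0, -20], "rot": [0, 0, 0]},
    {"jaw": 0.45, "offset": [0, 0, -30], "rot": [0, 0, 0]},
    {"jaw": 0.45, "offset": [0, 0, -30], "rot": [0, 0, 0]},
    {"jaw": 0.45, "offset": [0, 0, -20], "rot": [0, 0, 0]},
  ],
)

```text
time_s: 13.65
eef_pos: [0.6238, 0.2936, 0.2456]
eef_rot: [-0.113, 0.645, 0.745, -0.128]
wrist_force: [-0.5, -0.6, -0.3]
opening: 0.45
grasp_force: 0.0
```

>>> apply_moves(
  moves=[
    {"jaw": 0.45, "offset": [-40, 0, -10], "rot": [0, 0, 0]},
    {"jaw": 0.45, "offset": [-60, 0, 0], "rot": [0, 0, 0]},
    {"jaw": 0.45, "offset": [-60, 0, 0], "rot": [0, 0, 0]},
    {"jaw": 0.45, "offset": [-40, 0, 0], "rot": [0, 0, 0]},
    {"jaw": 0.45, "offset": [0, 0, 0], "rot": [0, 0, 0]},
  ],
)

```text
time_s: 14.28
eef_pos: [0.6555, 0.0923, 0.2525]
eef_rot: [-0.114, 0.646, 0.743, -0.129]
wrist_force: [-0.7, 1.5, 0.6]
opening: 0.45
grasp_force: 0.0
```

```bash
python3 - <<'E'
from h import *
c,sn=np.cos(np.radians(YAW)),np.sin(np.radians(YAW)); M=np.array([[c,sn],[-sn,c]])
out=[]
for n,crop in(('scene',(slice(110,340),slice(170,470))),('top',(slice(70,320),slice(180,480)))):
    s=shot(n); out.append(s[0][crop][...,::-1]); P=cloud(*s[1:]).reshape(-1,3)
    l=np.c_[(P[:,:2]-O)@M.T,P[:,2]]; Q=l[np.all((l>(-.03,-.1,.11))&(l<(.08,.1,.18)),1)]
    Q=Q[Q[:,0]<.0+.05]; A=np.c_[Q[:,1:],np.ones(len(Q))]; k=np.linalg.lstsq(A,Q[:,0],rcond=None)[0]
    print(n,len(Q),'rel yaw',np.degrees(-k[0]).round(2),'lean',np.arctan(k[1]).round(3),'front x at z=16mm',(k[1]*.016+k[2]).round(4),'y',np.percentile(Q[:,1],[1,99]).round(3),'ztop',np.nanpercentile(Q[:,2],99).round(3))
cv2.imwrite('pics/b5.png',cv2.resize(np.vstack(out),None,fx=1.25,fy=1.25))
E
```

```text
scene 1326 rel yaw 0.32 lean 0.352 front x at z=16mm -0.0158 y [-0.064  0.064] ztop 0.166
top 693 rel yaw 1.68 lean 0.385 front x at z=16mm -0.02 y [-0.006  0.065] ztop 0.166
```

View pics/b5.png

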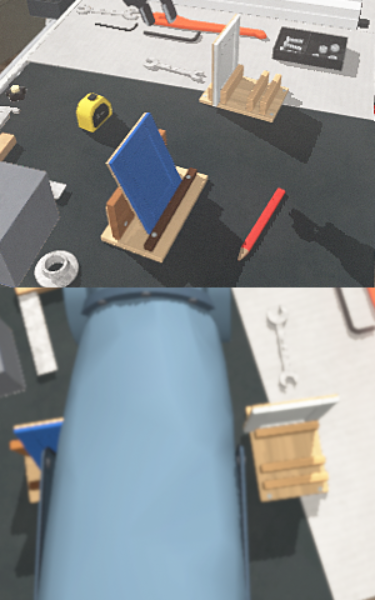

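The picture shows the blue door leaning on the stand at (150,170): central, square to within a degree, foot 3–4 mm behind the batten. The white door and the bystanders are undisturbed.

```bash
python3 -c "
from bench import ctrl
print(ctrl.hand_in())"
```

```text
the job is handed in; nothing more can be done
None
```

The blue door is leaning on the drying stand, central and square to it, foot on the base 3–4 mm behind the batten, back on the wall and blue face outward; the white door, tape measure, pencil and spanner look undisturbed in the last picture, and the job was handed in at about 14 s (no verdict was returned).

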